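Feed the vial rack one row with the hand wheel

ROBOT

A 6-joint arm with a two-finger parallel gripper is mounted at the origin on the work surface. World frame = base frame: x ahead of the robot, y to its left, z up, the work surface at z = 0. Lengths are in mm, angles in degrees, forces in N, time in s.
With the tool pointing down it reaches from about 350 to 850 mm from the base axis. Payload 8.1 kg.
Tool frame: the origin (TCP) lies midway between the tips of the shut fingers; the grasp point (between the pads) lies 19 mm behind it; z points along the fingers, y is the line along which they close (so a half turn about z gives the same grasp; the last joint's range is limited). The gripper opens to 85 mm and grips with 20 to 120 N. Pads are 22 mm wide; open, the fingers measure 114 mm over their backs; the gripper's body (76 mm by 85 mm) begins 54 mm behind the grasp point. The pads swing forward as they close: fully open they stand 13 mm farther back than shut.
Start: joints at [59.164, 7.471, 85.268, -0, 87.261, -4.893], TCP at [262.471, 539.55, 231.292] pointing down, gripper open.
Joint ranges: [-169.43, 169.43], [-51.17, 129.36], [1.28, 143.12], [-76.62, 256.62], [0, 156.53], [-152.29, 152.29]. Speed limits (degrees/s): [136.94, 136.94, 159.86, 180, 180, 180].

INTERFACE

Orientations are given as [roll, pitch, yaw] about the fixed x, y, z axes, in that order (R = Rz(yaw) Ry(pitch) Rx(roll)).
In Python, from bench import r, optics, workorder gives the robot as it stands.
- The arm moves only by the tool shift_gripper, called after "Emit:" by a JSON object that holds its "name" and its "arguments". Schema: {"type":"object","properties":{"plan":{"type":"array","items":{"type":"array","items":{"type":"number"},"minItems":7,"maxItems":7},"minItems":1,"maxItems":8},"force":{"type":"number"},"only":{"type":"string"},"quiet":{"type":"boolean"},"lines":{"type":"string"}},"required":["plan"],"additionalProperties":false}. plan is a list of rows, 1 to 8 of them, each of 7 numbers: a rotation vector rx, ry, rz in normalised numbers (1 is 90 degrees), then dx, dy, dz in shares of 0.4 m (1.0 is 0.4 m), then the finger opening in mm; each row is the pose to reach, as a shift and turn from the pose commanded when the call began, along the tool's axes at that moment; what a row does not reach only later rows make up. A row lasts 1/8 s, in which the tool goes at most 62.5 mm and 10.7 degrees, less where a joint would pass 70% of its speed; a pose out of reach is approached as far as the arm can. The fingers move at their own pace and stop on an object; force is the grip in N (left out, the last holds). Time passes only in rows, so rows that do not move let the fingers close. The tool returns the time, the measured TCP pose, the force, the opening and the grip force at its end. only (a regular expression) keeps the lines of the reply that match it, lines (a string "A,B") keeps lines A to B, and quiet returns only ok. Input that does not fit is refused with a message, and nothing moves.
- r.sense(): the state, without advancing time (a new reading comes with each control period).
- optics.snapshot(name): name is "side" or "top" or "wrist"; returns a dict with "pixels" (480x640x3 uint8, blue, green, red), "fx", "fy", "cx", "cy" (pixels), "pose" (4x4, takes a point from camera to world coordinates). Camera axes: x right, y up, looking along -z (the intrinsics and any distortion apply to the point x, -y, -z); pixel columns grow to the right and rows downward; lengths in mm; the calibration is good to about 2 mm. A picture is of the moment at which its call begins. There is no depth.
- workorder.hand_in(): hands the job in; it is judged then, once.
The state is a dict: "time": time; "joint_pos": joint angles; "qd": joint speeds; "joint_efforts": joint torques, N m; "tool_pos": TCP position; "tcp_rot": TCP orientation; "ft_force": force on the tool from outside, world axes, zero at the start; "wrist_torque": the same for the moment, N m; "finger_gap": finger opening in mm; "grip_force": force on a finger pad.
Only numpy, scipy, OpenCV 4.12 (cv2) and the standard library are available. Lean on these libraries where they do the work, as an engineer would, in place of code of your own. Each camera call takes 0.05 s, during which the arm holds its last target. There are 200 camera calls.

TASK

Bring the next row of vials under the code reader: with the fingers push the feeder's hand wheel round by its upright handle, clockwise seen from above, through exactly one full turn, so that the handle is back over the index mark it started from, then leave it. Only push the handle, gently, without gripping it; do not move the vial carriage by hand, and leave the bottle, beaker, tip box and tube stand where they are.

Things in the scene. Friction and masses are not known exactly. Their poses are not given: they have to be found in the camera images.
- head: drive head of the feeder: a fixed round aluminium flange, 196 mm in diameter and 24 mm high, its top 36 mm above the table, carrying the steel hand wheel. Origin on the wheel's vertical axis, at the flange's underside, 12 mm above the table. x axis points horizontally from the wheel axis to the index mark; z up. Its place and yaw (any direction) differ from start to start.
- handle: upright black cylinder, 22 mm in diameter, 50 mm tall, on the wheel's rim, free to spin on its own axis. Origin at the centre of its foot, 75 mm above the table; its top is at 125 mm. It goes round with the wheel on a level circle of 65 mm radius. The steel wheel below has a rim of 144 mm outside diameter, three spokes and a hub; the rest of the wheel is no higher than 78 mm above the table.
- index_mark (a point): middle of the short black radial bar (26 x 7 mm) fixed on the flange, 83 mm from the wheel axis and 39 mm above the table. It reaches out from under the rim; at the start the handle stands on the same radius as it. Eleven thin ticks mark the other 30 degree steps.
- wheel (a joint): turning angle of the hand wheel in rad: 0 at the start with the handle at the index mark, growing clockwise seen from above, 6.283 after one turn. It runs on past one turn (to just over two) with no stop or click there. It needs about 0.12 N m (2 N at the handle), and stays where it is left.
- carriage: sliding carriage and rack of six blue-capped vials (three rows of two, rows 40 mm apart), 115 x 130 mm, top 115 mm above the table; its near edge stands 145 mm from the wheel axis at the start. Geared to the wheel: moves 40 mm a turn along the feeder's +y, away from the wheel. Origin at the centre of its underside, 210 mm from the wheel axis at the start. Not to be touched.
- feeder: fixed white base plate, 210 x 500 mm, 12 mm thick, under head and carriage. Origin on the wheel axis at the table; y axis along the rail from the wheel to the carriage, z up. Over the rail, 250 mm from the wheel axis, is the reader bridge, 181 mm high: a post on its +x side and an arm with a black reader head.
- bottle: loose glass bottle with a red cap, 70 mm in diameter, 150 mm tall, standing; origin at the centre of its underside. Leave alone.
- beaker: loose open glass beaker, 76 mm in diameter, 90 mm tall; origin at the centre of its underside. Leave alone.
- tip_box: loose pipette tip box, blue with a clear top, 122 x 87 x 67 mm; origin at the centre of its underside. Leave alone.
- tube_stand: loose red open tube stand, 60 x 100 x 55 mm; origin at the centre of its underside. Leave alone.

How it is judged (in metres and radians):
On the way, in this order (a step that is already met when the one before it is completed fails the run):
1. the fingers push the handle past a quarter turn clockwise (value of joint wheel between 1.4 and 3 rad and (contact force between handle and the fingers above 0.2 N or contact force between handle and the arm above 0.2 N)).
2. the fingers push the handle past half a turn (value of joint wheel between 3 and 4.6 rad and (contact force between handle and the fingers above 0.2 N or contact force between handle and the arm above 0.2 N)).
3. the fingers push the handle past three quarters of a turn (value of joint wheel above 4.6 rad and (contact force between handle and the fingers above 0.2 N or contact force between handle and the arm above 0.2 N)).
At the end, for the whole second after the job is handed in: the wheel stands one full turn clockwise from its start, within 0.2 rad (the handle within about 13 mm of its place at the mark), at rest; the carriage has come 40 mm within 2.5 mm; the four loose things are within 20 mm of where they began (value of joint wheel between 6.083 and 6.483 rad and y of carriage in the frame of feeder between 0.2475 and 0.2525 m and velocity of joint wheel between -0.05 and 0.05 rad/s and distance of each of bottle, beaker, tip_box, tube_stand from where it was at the start of the episode below 0.02 m); the robot touches nothing.
It fails at once if the handle is gripped or pushed roughly (more than 25 N) (contact force between handle and the fingers above 25 N or contact force between handle and the arm above 25 N).
It fails at once if the robot touches the carriage (contact force between carriage and the fingers above 0.5 N or contact force between carriage and the arm above 0.5 N).
It fails at once if the bottle, beaker, tip box or tube stand is moved, lifted or tipped (20 mm) (distance of any of bottle, beaker, tip_box, tube_stand from where it was at the start of the episode above 0.02 m).
It also fails if it takes over 67 s, if anything falls off the work surface, if the arm or the gripper's body presses on something with over 40 N, if the wrist force passes 120 N, or if a joint passes its speed limit or range.

## Working session

There is one attempt and no reset: what is moved stays moved. The work goes in short steps, Python scripts to look and compute and a tool call to move; the robot and the scene stay as the last step left them, time stands still between calls to the robot, and variables do not carry over. Pictures are saved under pics/ and viewed, at most 10 in all, crops included, and the job is handed in when it is done.

```bash
mkdir -p pics; python3 - <<'E'
from bench import r,optics
import cv2
for n in("top","side"):
    s=optics.snapshot(n); cv2.imwrite(f"pics/{n}0.png",s["pixels"]); print(n,{k:s[k] for k in s if k!="pixels"})
print(r.sense())
E
```

```text
top {'fx': 607.0654536043033, 'fy': 607.0654536043033, 'cx': 317.5960998497569, 'cy': 243.79440838023484, 'pose': array([[-2.27221976e-02,  9.82815572e-01, -1.83186390e-01,
         3.50333979e+02],
       [-9.99741517e-01, -2.24795083e-02,  3.40152675e-03,
        -4.64900851e+01],
       [-7.74866535e-04,  1.83216330e-01,  9.83072315e-01,
         1.27076456e+03],
       [ 0.00000000e+00,  0.00000000e+00,  0.00000000e+00,
         1.00000000e+00]])}
side {'fx': 455.89116564667904, 'fy': 455.89116564667904, 'cx': 318.7400948648234, 'cy': 242.09453509352107, 'pose': array([[ 6.84227425e-01,  4.76155103e-01, -5.52366861e-01,
         7.97348748e+01],
       [-7.29217006e-01,  4.55732953e-01, -5.10441019e-01,
        -5.08053982e+02],
       [ 8.68268460e-03,  7.52053052e-01,  6.59045383e-01,
         6.81950946e+02],
       [ 0.00000000e+00,  0.00000000e+00,  0.00000000e+00,
         1.00000000e+00]])}
{'time': 0.1, 'joint_pos': array([ 5.91623737e+01,  7.51234246e+00,  8.53223893e+01, -9.22660526e-04,
        8.72606031e+01, -4.89382342e+00]), 'qd': array([-0.01821832, -0.01224949, -0.08174046,  0.03869312,  0.02200983,
        0.0843822 ]), 'joint_efforts': array([ 9.75155090e-04, -5.70946956e+01, -5.01942158e+01, -1.82032986e-04,
        7.98719237e-03, -3.16452520e-05]), 'tool_pos': array([262.23662057, 539.12009292, 230.33927507]), 'tcp_rot': array([-1.79904934e+02, -7.21479510e-03,  1.54056236e+02]), 'ft_force': array([ 0.37543147,  0.2131155 , -0.11588952]), 'wrist_torque': array([ 0.00062536, -0.01070831, -0.03958126]), 'grip_force': 0.0, 'finger_gap': 85.23793573837146}
```

View pics/top0.png

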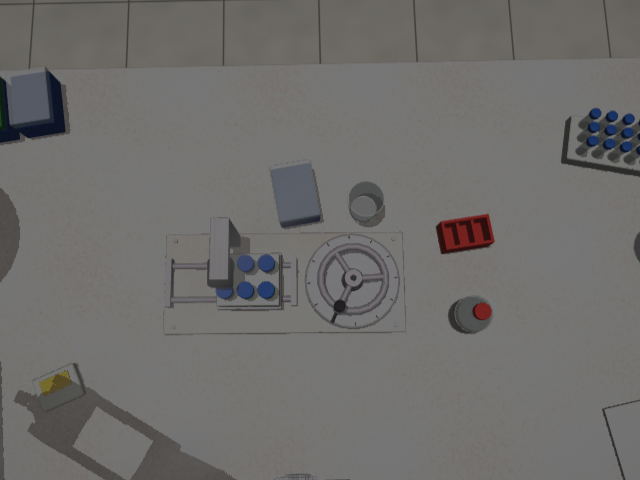

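View pics/side0.png

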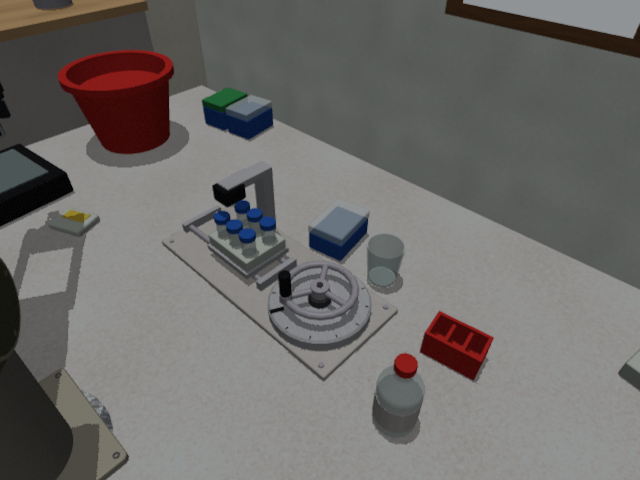

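The top view shows the wheel hub near (353,279), the handle top near (340,306) and the index bar near (335,316). The side view has the hub near (319,287) and the handle at (285,283). I'll zoom in on both to get accurate pixels.

```bash
cat > h.py <<'E'
import numpy as np
def plane(s,u,v,z):
    P=s["pose"];d=P[:3,:3]@np.array([(u-s["cx"])/s["fx"],-(v-s["cy"])/s["fy"],-1]);o=P[:3,3]
    return (o+d*(z-o[2])/d[2])
def proj(s,p):
    P=s["pose"];q=P[:3,:3].T@(np.array(p)-P[:3,3]);return np.array([s["cx"]+s["fx"]*q[0]/-q[2],s["cy"]-s["fy"]*q[1]/-q[2]])
E
python3 - <<'E'
from bench import optics
import cv2,numpy as np
from h import *
T=optics.snapshot("top");S=optics.snapshot("side")
a=cv2.resize(T["pixels"][225:337,295:415],None,fx=5,fy=5,interpolation=3)[:560,:600]
b=cv2.resize(S["pixels"][250:350,260:380],None,fx=5,fy=5,interpolation=3)
o=np.zeros((600,800,3),np.uint8);o[:373,:400]=cv2.resize(a,(400,373));o[:333,400:]=cv2.resize(b,(400,333))
cv2.imwrite("pics/z.png",cv2.convertScaleAbs(o,alpha=1.6))
print("centre flange",plane(T,352.5,281,36),"hub",plane(T,353,279,75),"handle",plane(T,340,306,125),"mark",plane(T,335,317,39))
print("side",plane(S,319,287,75),plane(S,285,273,125),plane(S,278,310,39))
for n,u,v,z in(("bottle",473,315,75),("beaker",364,207,20),("car",298,281,50)):print(n,plane(T,u,v,z))
E
```

```text
centre flange [ 501.39168996 -120.38262625   36.        ] hub [ 500.5829527  -119.17208589   75.        ] handle [443.69841725 -89.94053626 125.        ] mark [428.78198319 -82.45850204  39.        ]
side [ 498.5344012  -122.96673839   75.        ] [447.64067317 -89.93953155 125.        ] [429.84741846 -85.11418523  39.        ]
bottle [ 424.22788769 -351.97722238   75.        ]
beaker [ 660.46646703 -150.95430375   20.        ]
car [502.19400464  -9.35196246  50.        ]
```

View pics/z.png

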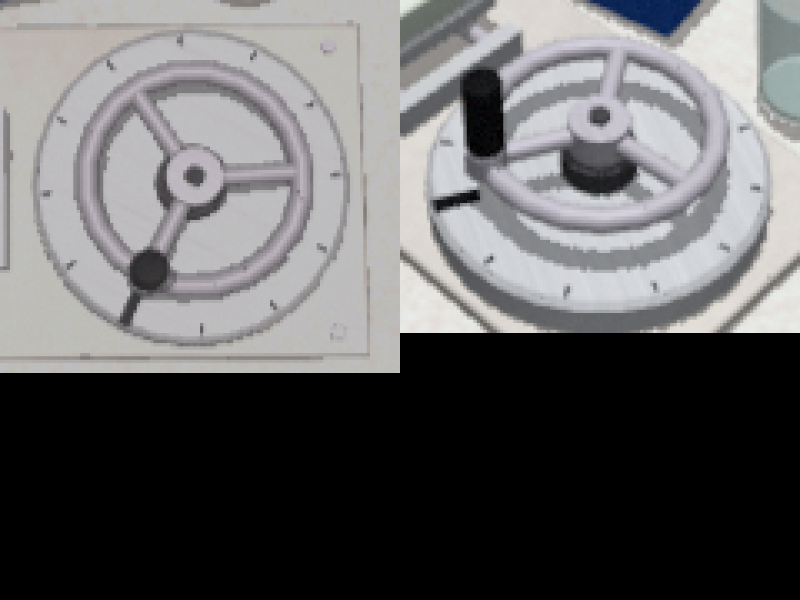

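The zoomed crops agree with those readings. The wheel axis is at about (500.5, -120.5), and the handle and mark lie at about 152°. Next I'll move to a staging point behind the handle with the fingers shut and yaw at 90, and check the push geometry.

Careful with the scale: shifts go in shares of 0.4 m and turns go in shares of 90 degrees. That gives: -265 mm / 400 = -0.6625, -231 mm / 400 = -0.5775, 64 degrees / 90 = 0.7111.

Emit:
{"name": "shift_gripper", "arguments": {"plan": [[0, 0, 0.0889, -0.07, -0.0825, 0, 0], [0, 0, 0.1778, -0.14, -0.165, 0, 0], [0, 0, 0.2667, -0.21, -0.2475, 0, 0], [0, 0, 0.3556, -0.28, -0.33, 0, 0], [0, 0, 0.4444, -0.35, -0.4125, 0, 0], [0, 0, 0.5333, -0.42, -0.495, 0, 0], [0, 0, 0.6222, -0.49, -0.5775, 0, 0], [0, 0, 0.7111, -0.5625, -0.6625, 0, 0]], "force": 20}}

```text
time: 1.2
tool_pos: [348.9, 201.5, 231.3]
tcp_rot: [180.0, -0.0, 89.8]
ft_force: [1.6, -0.1, -0.4]
finger_gap: -0.3
grip_force: 0.0
```

```bash
cat > g.py <<'E'
import numpy as np
def lead(th,R=65,hx=14.5,hy=11,rh=11):
    p=R*np.array([np.cos(th),np.sin(th)])
    for d in np.radians(np.arange(50,5,-.1)):
        a=th-d;h=65*np.array([np.cos(a),np.sin(a)]);q=h-p
        c=np.clip(q,[-hx,-hy],[hx,hy]);g=np.linalg.norm(q-c)
        if g<=rh:
            n=(q-c)/g;return np.degrees(d),n@np.array([np.sin(a),-np.cos(a)])
E
python3 - <<'E'
from g import *
for R in(62,65,69,73):
  print(R,[(k,*np.round(lead(np.radians(k),R),1+0)) for k in range(190,-200,-20)])
E
```

```text
62 [(190, np.float64(19.9), np.float64(1.0)), (170, np.float64(20.2), np.float64(0.9)), (150, np.float64(24.4), np.float64(0.7)), (130, np.float64(26.3), np.float64(1.0)), (110, np.float64(23.7), np.float64(1.0)), (90, np.float64(23.0), np.float64(0.9)), (70, np.float64(25.7), np.float64(0.8)), (50, np.float64(25.7), np.float64(1.0)), (30, np.float64(22.0), np.float64(1.0)), (10, np.float64(19.9), np.float64(1.0)), (-10, np.float64(20.2), np.float64(0.9)), (-30, np.float64(24.4), np.float64(0.7)), (-50, np.float64(26.3), np.float64(1.0)), (-70, np.float64(23.7), np.float64(1.0)), (-90, np.float64(23.0), np.float64(0.9)), (-110, np.float64(25.7), np.float64(0.8)), (-130, np.float64(25.7), np.float64(1.0)), (-150, np.float64(22.0), np.float64(1.0)), (-170, np.float64(19.9), np.float64(1.0)), (-190, np.float64(20.2), np.float64(0.9))]
65 [(190, np.float64(19.4), np.float64(1.0)), (170, np.float64(20.8), np.float64(0.9)), (150, np.float64(25.2), np.float64(0
[... 1707 characters left out ...]
t64(20.7), np.float64(0.9)), (110, np.float64(20.4), np.float64(1.0)), (90, np.float64(22.9), np.float64(1.0)), (70, np.float64(22.8), np.float64(0.9)), (50, np.float64(18.5), np.float64(0.9)), (30, np.float64(17.1), np.float64(1.0)), (10, np.float64(18.2), np.float64(1.0)), (-10, np.float64(21.9), np.float64(0.9)), (-30, np.float64(23.3), np.float64(1.0)), (-50, np.float64(20.7), np.float64(0.9)), (-70, np.float64(20.4), np.float64(1.0)), (-90, np.float64(22.9), np.float64(1.0)), (-110, np.float64(22.8), np.float64(0.9)), (-130, np.float64(18.5), np.float64(0.9)), (-150, np.float64(17.1), np.float64(1.0)), (-170, np.float64(18.2), np.float64(1.0)), (-190, np.float64(21.9), np.float64(0.9))]
```

Scaled: -336 mm / 400 = -0.84, -288 mm / 400 = -0.72.

Emit:
{"name": "shift_gripper", "arguments": {"plan": [[0, 0, 0, -0.12, 0.0325, 0, 0], [0, 0, 0, -0.24, 0.0625, 0, 0], [0, 0, 0, -0.36, 0.095, 0, 0], [0, 0, 0, -0.48, 0.125, 0, 0], [0, 0, 0, -0.6, 0.1575, 0, 0], [0, 0, 0, -0.72, 0.1875, 0, 0], [0, 0, 0, -0.84, 0.2175, 0, 0], [0, 0, 0, -0.84, 0.2175, 0, 0]], "force": 20}}

```text
time: 2.2
tool_pos: [436.1, -135.9, 230.9]
tcp_rot: [-180.0, 0.0, 89.8]
ft_force: [0.6, -0.2, -0.0]
finger_gap: -0.3
grip_force: 0.0
```

Emit:
{"name": "shift_gripper", "arguments": {"plan": [[0, 0, 0, 0, 0, 0.0875, 0], [0, 0, 0, 0, 0, 0.175, 0], [0, 0, 0, 0, 0, 0.2625, 0], [0, 0, 0, 0, 0, 0.3125, 0], [0, 0, 0, 0, 0, 0.3475, 0], [0, 0, 0, 0, 0, 0.3475, 0]]}}

```text
time: 2.95
tool_pos: [435.5, -132.4, 91.5]
tcp_rot: [-179.9, -0.0, 90.1]
ft_force: [0.7, 0.3, 0.3]
finger_gap: 0.0
grip_force: 0.0
```

```bash
python3 - <<'E'
from bench import optics
import cv2,numpy as np
T=optics.snapshot("top")["pixels"];S=optics.snapshot("side")["pixels"]
o=np.hstack([cv2.resize(T[200:360,260:420],(400,400)),cv2.resize(S[180:380,220:420],(400,400))])
cv2.imwrite("pics/c.png",cv2.convertScaleAbs(o,alpha=1.5))
E
```

```text
(no output)
```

View pics/c.png

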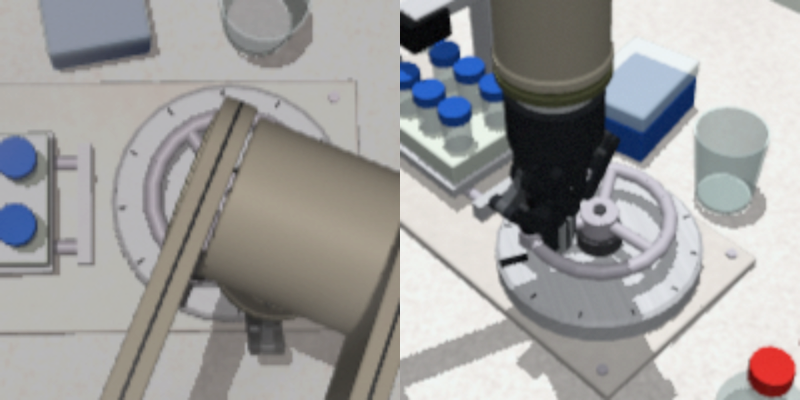

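No contact yet: the fingers are at the staging point, and the handle is hidden behind them in both views. I'll work out the arc offsets next.

```bash
cat > arc.py <<'E'
import numpy as np
C=np.array([500.5,-120.5])
def arcs(p,segs,R=67):
    p=np.array(p,float)
    for A in segs:
        o=[]
        for a in np.radians(A):
            q=C+R*np.array([np.cos(a),np.sin(a)]);d=np.rint(q-p);o.append(f"{d[1]:.0f} {d[0]:.0f}")
        print(A[-1],"; ".join(o));p=p+d
    print(p)
E
python3 - <<'E'
from arc import *
segs=[[188,185,182,179,176,173,170,167]]
for k in range(8): s=167-44*k;segs.append([s-5.5*j for j in range(1,9)])
arcs((435.85,-133.2),segs)
E
```

```text
167 3 -2; 7 -2; 10 -2; 14 -2; 17 -2; 21 -2; 24 -1; 28 -1
123.0 6 2; 12 4; 18 7; 23 11; 28 15; 33 19; 37 24; 41 29
79.0 3 6; 6 12; 8 18; 9 24; 10 30; 11 37; 10 43; 9 49
35.0 -1 7; -3 13; -6 19; -9 24; -13 29; -17 34; -22 39; -27 43
-9.0 -5 3; -11 6; -17 8; -23 10; -30 11; -36 12; -42 12; -49 11
-53.0 -6 -1; -12 -3; -18 -6; -24 -9; -29 -12; -34 -17; -39 -21; -43 -26
-97.0 -3 -5; -7 -11; -9 -17; -11 -23; -12 -29; -13 -36; -13 -42; -13 -49
-141.0 1 -6; 3 -12; 5 -18; 8 -24; 11 -29; 15 -34; 20 -39; 25 -43
-185.0 5 -4; 10 -8; 16 -10; 22 -12; 28 -14; 35 -15; 41 -15; 48 -15
[ 433.85 -114.2 ]
```

Scaled: 28 mm / 400 = 0.07, 24 mm / 400 = 0.06.

Emit:
{"name": "shift_gripper", "arguments": {"plan": [[0, 0, 0, 0.0075, -0.005, 0, 0], [0, 0, 0, 0.0175, -0.005, 0, 0], [0, 0, 0, 0.025, -0.005, 0, 0], [0, 0, 0, 0.035, -0.005, 0, 0], [0, 0, 0, 0.0425, -0.005, 0, 0], [0, 0, 0, 0.0525, -0.005, 0, 0], [0, 0, 0, 0.06, -0.0025, 0, 0], [0, 0, 0, 0.07, -0.0025, 0, 0]]}}

```text
time: 4.05
tool_pos: [435.1, -105.1, 92.3]
tcp_rot: [-180.0, 0.0, 90.1]
ft_force: [-1.3, -1.5, -0.2]
finger_gap: 0.1
grip_force: 1.0
```

Emit:
{"name": "shift_gripper", "arguments": {"plan": [[0, 0, 0, 0.015, 0.005, 0, 0], [0, 0, 0, 0.03, 0.01, 0, 0], [0, 0, 0, 0.045, 0.0175, 0, 0], [0, 0, 0, 0.0575, 0.0275, 0, 0], [0, 0, 0, 0.07, 0.0375, 0, 0], [0, 0, 0, 0.0825, 0.0475, 0, 0], [0, 0, 0, 0.0925, 0.06, 0, 0], [0, 0, 0, 0.1025, 0.0725, 0, 0]]}}

```text
time: 5.05
tool_pos: [464.3, -63.6, 92.2]
tcp_rot: [-180.0, -0.0, 90.1]
ft_force: [-1.1, -0.2, 0.9]
finger_gap: 0.1
grip_force: 1.1
```

```bash
python3 - <<'E'
from bench import optics
import cv2,numpy as np
T=optics.snapshot("top")["pixels"];S=optics.snapshot("side")["pixels"]
o=np.hstack([cv2.resize(T[200:360,260:420],(400,400)),cv2.resize(S[180:380,220:420],(400,400))])
cv2.imwrite("pics/d.png",cv2.convertScaleAbs(o,alpha=1.5))
E
```

```text
(no output)
```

View pics/d.png

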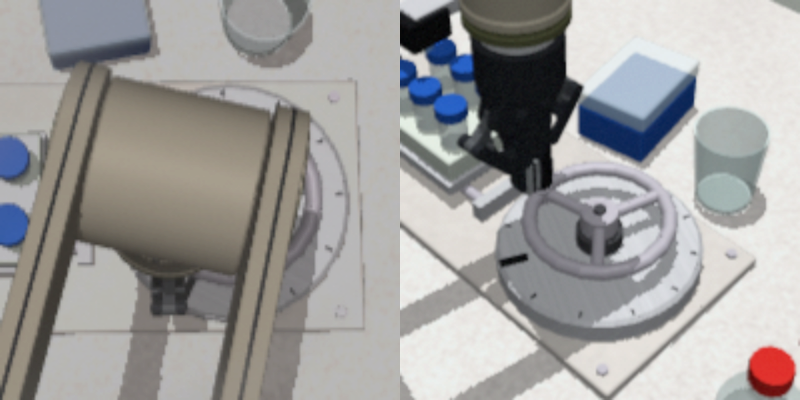

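The wheel is turning: the spokes have rotated in the side view and the index bar at (513,260) is now uncovered. The handle is behind the fingers, and the forces are gentle. I'll continue the arc.

Scaled: 49 mm / 400 = 0.1225, 43 mm / 400 = 0.1075.

Emit:
{"name": "shift_gripper", "arguments": {"plan": [[0, 0, 0, 0.0075, 0.015, 0, 0], [0, 0, 0, 0.015, 0.03, 0, 0], [0, 0, 0, 0.02, 0.045, 0, 0], [0, 0, 0, 0.0225, 0.06, 0, 0], [0, 0, 0, 0.025, 0.075, 0, 0], [0, 0, 0, 0.0275, 0.0925, 0, 0], [0, 0, 0, 0.025, 0.1075, 0, 0], [0, 0, 0, 0.0225, 0.1225, 0, 0]]}}

```text
time: 6.15
tool_pos: [513.5, -55.1, 92.2]
tcp_rot: [-180.0, -0.0, 90.1]
ft_force: [-3.2, 0.9, 1.0]
finger_gap: -0.0
grip_force: 1.2
```

Emit:
{"name": "shift_gripper", "arguments": {"plan": [[0, 0, 0, -0.0025, 0.0175, 0, 0], [0, 0, 0, -0.0075, 0.0325, 0, 0], [0, 0, 0, -0.015, 0.0475, 0, 0], [0, 0, 0, -0.0225, 0.06, 0, 0], [0, 0, 0, -0.0325, 0.0725, 0, 0], [0, 0, 0, -0.0425, 0.085, 0, 0], [0, 0, 0, -0.055, 0.0975, 0, 0], [0, 0, 0, -0.0675, 0.1075, 0, 0]]}}

```text
time: 7.15
tool_pos: [556.5, -82.3, 92.3]
tcp_rot: [180.0, -0.0, 90.1]
ft_force: [-0.3, 2.0, -0.5]
finger_gap: 0.3
grip_force: 1.1
```

```bash
python3 - <<'E'
from bench import optics
import cv2,numpy as np
T=optics.snapshot("top")["pixels"];S=optics.snapshot("side")["pixels"]
o=np.hstack([cv2.resize(T[200:360,260:420],(400,400)),cv2.resize(S[180:380,220:420],(400,400))])
cv2.imwrite("pics/e.png",cv2.convertScaleAbs(o,alpha=1.5))
E
```

```text
(no output)
```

View pics/e.png

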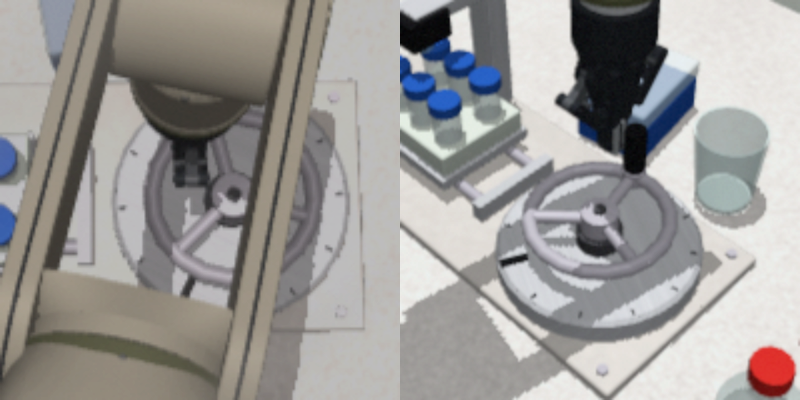

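The handle shows clearly at (635,148) in the side crop, just ahead of the fingers as predicted. I'll carry on.

Scaled: -49 mm / 400 = -0.1225, -42 mm / 400 = -0.105.

Emit:
{"name": "shift_gripper", "arguments": {"plan": [[0, 0, 0, -0.0125, 0.0075, 0, 0], [0, 0, 0, -0.0275, 0.015, 0, 0], [0, 0, 0, -0.0425, 0.02, 0, 0], [0, 0, 0, -0.0575, 0.025, 0, 0], [0, 0, 0, -0.075, 0.0275, 0, 0], [0, 0, 0, -0.09, 0.03, 0, 0], [0, 0, 0, -0.105, 0.03, 0, 0], [0, 0, 0, -0.1225, 0.0275, 0, 0]]}}

```text
time: 8.25
tool_pos: [567.3, -131.4, 92.4]
tcp_rot: [180.0, 0.0, 90.1]
ft_force: [0.7, 2.7, 1.5]
finger_gap: -0.0
grip_force: 1.2
```

Emit:
{"name": "shift_gripper", "arguments": {"plan": [[0, 0, 0, -0.015, -0.0025, 0, 0], [0, 0, 0, -0.03, -0.0075, 0, 0], [0, 0, 0, -0.045, -0.015, 0, 0], [0, 0, 0, -0.06, -0.0225, 0, 0], [0, 0, 0, -0.0725, -0.03, 0, 0], [0, 0, 0, -0.085, -0.0425, 0, 0], [0, 0, 0, -0.0975, -0.0525, 0, 0], [0, 0, 0, -0.1075, -0.065, 0, 0]]}}

```text
time: 9.25
tool_pos: [540.9, -174.5, 92.2]
tcp_rot: [180.0, 0.0, 90.1]
ft_force: [2.3, 0.6, 0.6]
finger_gap: -0.1
grip_force: 1.0
```

Emit:
{"name": "shift_gripper", "arguments": {"plan": [[0, 0, 0, -0.0075, -0.0125, 0, 0], [0, 0, 0, -0.0175, -0.0275, 0, 0], [0, 0, 0, -0.0225, -0.0425, 0, 0], [0, 0, 0, -0.0275, -0.0575, 0, 0], [0, 0, 0, -0.03, -0.0725, 0, 0], [0, 0, 0, -0.0325, -0.09, 0, 0], [0, 0, 0, -0.0325, -0.105, 0, 0], [0, 0, 0, -0.0325, -0.1225, 0, 0]]}}

```text
time: 10.25
tool_pos: [491.8, -187.1, 92.4]
tcp_rot: [180.0, 0.0, 90.1]
ft_force: [1.5, -1.2, -1.4]
finger_gap: -0.2
grip_force: 1.1
```

Emit:
{"name": "shift_gripper", "arguments": {"plan": [[0, 0, 0, 0.0025, -0.015, 0, 0], [0, 0, 0, 0.0075, -0.03, 0, 0], [0, 0, 0, 0.0125, -0.045, 0, 0], [0, 0, 0, 0.02, -0.06, 0, 0], [0, 0, 0, 0.0275, -0.0725, 0, 0], [0, 0, 0, 0.0375, -0.085, 0, 0], [0, 0, 0, 0.05, -0.0975, 0, 0], [0, 0, 0, 0.0625, -0.1075, 0, 0]]}}

```text
time: 11.25
tool_pos: [448.9, -161.8, 92.4]
tcp_rot: [-180.0, 0.0, 90.1]
ft_force: [0.5, -2.6, 1.1]
finger_gap: -0.2
grip_force: 1.1
```

```bash
python3 - <<'E'
from bench import optics
import cv2,numpy as np
T=optics.snapshot("top")["pixels"];S=optics.snapshot("side")["pixels"]
o=np.hstack([cv2.resize(T[200:360,260:420],(400,400)),cv2.resize(S[180:380,220:420],(400,400))])
cv2.imwrite("pics/f.png",cv2.convertScaleAbs(o,alpha=1.5))
from g import lead
for a in range(-170,-196,-3):
    l=lead(np.radians(a),67)[0];print(a,a-l+360)
E
```

```text
-170 170.90000000000043
-173 167.80000000000044
-176 164.60000000000042
-179 161.40000000000043
-182 158.10000000000042
-185 154.70000000000041
-188 151.20000000000041
-191 147.70000000000041
-194 144.0000000000004
```

View pics/f.png

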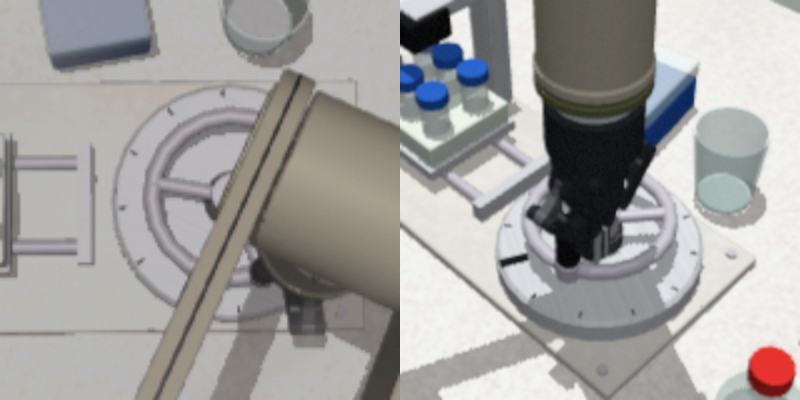

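The handle is now at about (568,250) in the side crop, ahead of the fingers with the mark further on. I'll push almost to the mark, back off and measure.

Scaled: 45 mm / 400 = 0.1125, 41 mm / 400 = 0.1025.

Emit:
{"name": "shift_gripper", "arguments": {"plan": [[0, 0, 0, 0.0125, -0.01, 0, 0], [0, 0, 0, 0.025, -0.02, 0, 0], [0, 0, 0, 0.04, -0.025, 0, 0], [0, 0, 0, 0.055, -0.03, 0, 0], [0, 0, 0, 0.07, -0.035, 0, 0], [0, 0, 0, 0.0875, -0.0375, 0, 0], [0, 0, 0, 0.1025, -0.0375, 0, 0], [0, 0, 0, 0.1125, -0.0375, 0, 0]]}}

```text
time: 12.35
tool_pos: [434.2, -116.6, 92.3]
tcp_rot: [-180.0, -0.0, 90.1]
ft_force: [-0.1, -2.0, -1.1]
finger_gap: -0.1
grip_force: 1.1
```

Emit:
{"name": "shift_gripper", "arguments": {"plan": [[0, 0, 0, 0, 0, 0, 0], [0, 0, 0, 0, 0, 0, 0], [0, 0, 0, -0.025, 0, 0, 0], [0, 0, 0, -0.0625, 0, 0, 0], [0, 0, 0, -0.0625, 0, -0.125, 0], [0, 0, 0, -0.0625, 0, -0.25, 0], [0, 0, 0, -0.1625, -0.075, -0.35, 0], [0, 0, 0, -0.3125, -0.075, -0.35, 0]]}}

```text
time: 13.35
tool_pos: [405.4, -244.7, 237.8]
tcp_rot: [179.6, 0.3, 90.2]
ft_force: [1.1, -0.2, -0.0]
finger_gap: 0.1
grip_force: 0.0
```

Emit:
{"name": "shift_gripper", "arguments": {"plan": [[0, 0, 0, -0.15, 0, -0.05, 0], [0, 0, 0, -0.3, 0, -0.05, 0], [0, 0, 0, -0.45, 0, -0.05, 0], [0, 0, 0, -0.45, 0, -0.05, 0]]}}

```text
time: 13.85
tool_pos: [402.3, -426.5, 250.1]
tcp_rot: [-179.9, -0.1, 89.8]
ft_force: [-0.9, 1.2, 0.1]
finger_gap: 0.0
grip_force: 0.0
```

```bash
python3 - <<'E'
from bench import optics
import cv2,numpy as np
from h import *
T0=optics.snapshot("top");S0=optics.snapshot("side");T=T0["pixels"];S=S0["pixels"]
o=np.hstack([cv2.resize(T[230:330,300:400],(400,400),interpolation=3),cv2.resize(S[250:350,265:365],(400,400),interpolation=3)])
cv2.imwrite("pics/g.png",cv2.convertScaleAbs(o,alpha=1.6))
E
```

```text
(no output)
```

View pics/g.png

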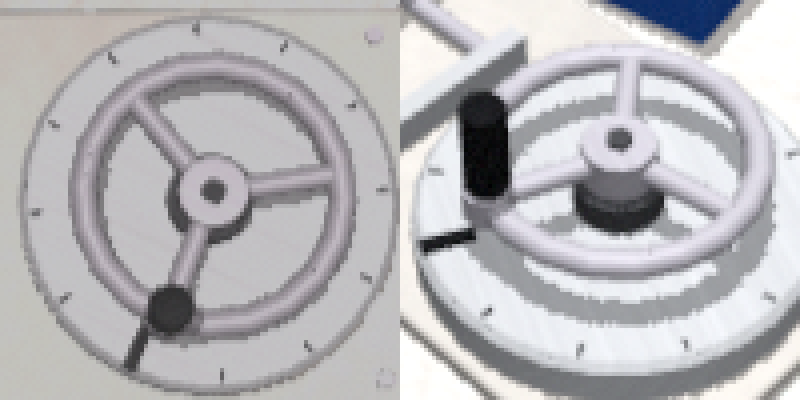

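The handle top is now at about pixel (342.5,307.3), against (339.7,306) at the start, so it is slightly short of the mark. I'll quantify that.

```bash
python3 - <<'E'
from bench import optics
import cv2,numpy as np
from h import *
T=optics.snapshot("top");S=optics.snapshot("side")
C=np.array([500.5,-120.5])
def top(img,s):
    m=(img.max(2)<50).astype(np.uint8);m[:295]=0;m[318:]=0;m[:,:325]=0;m[:,352:]=0
    d=cv2.erode(m,np.ones((5,5)));v,u=np.nonzero(d);p=plane(s,u.mean(),v.mean(),125)[:2];q=p-C
    print(u.mean(),v.mean(),len(u),p,np.hypot(*q),np.degrees(np.arctan2(q[1],q[0])))
top(cv2.imread("pics/top0.png"),T);top(T["pixels"],T)
E
```

```text
339.18918918918916 305.81081081081084 37 [444.08884375 -88.42393004] 64.89293346266217 150.37691287413867
342.1212121212121 307.1212121212121 33 [441.50068116 -93.87193633] 64.7300038442258 155.70899522685443
```

It is 5.3° short, which is within tolerance, but a small nudge of 6 mm at the handle will bring it back over the mark.

Scaled: 280 mm / 400 = 0.7, 180 mm / 400 = 0.45.

Emit:
{"name": "shift_gripper", "arguments": {"plan": [[0, 0, 0, 0.15, 0.0125, 0, 0], [0, 0, 0, 0.3, 0.025, 0, 0], [0, 0, 0, 0.45, 0.05, 0, 0], [0, 0, 0, 0.6, 0.075, 0, 0], [0, 0, 0, 0.7, 0.075, 0, 0], [0, 0, 0, 0.7, 0.075, 0.125, 0], [0, 0, 0, 0.7, 0.075, 0.25, 0], [0, 0, 0, 0.7, 0.075, 0.35, 0]]}}

```text
time: 15.05
tool_pos: [433.8, -140.7, 111.1]
tcp_rot: [179.9, 0.0, 90.2]
ft_force: [0.5, -0.6, 0.1]
finger_gap: -0.1
grip_force: 0.0
```

Emit:
{"name": "shift_gripper", "arguments": {"plan": [[0, 0, 0, 0, 0, 0.05, 0], [0, 0, 0, 0.02, 0, 0.05, 0], [0, 0, 0, 0.0375, 0, 0.05, 0], [0, 0, 0, 0.05, 0, 0.05, 0], [0, 0, 0, 0.06, 0, 0.05, 0], [0, 0, 0, 0.0675, 0, 0.05, 0], [0, 0, 0, 0.0725, 0, 0.05, 0], [0, 0, 0, 0.0775, 0, 0.05, 0]]}}

```text
time: 16.05
tool_pos: [434.3, -111.3, 92.5]
tcp_rot: [180.0, 0.0, 90.0]
ft_force: [0.3, -2.4, 1.6]
finger_gap: 0.0
grip_force: 1.0
```

Emit:
{"name": "shift_gripper", "arguments": {"plan": [[0, 0, 0, 0, 0, 0, 0], [0, 0, 0, -0.025, 0, 0, 0], [0, 0, 0, -0.0625, 0, 0, 0], [0, 0, 0, -0.0625, 0, -0.125, 0], [0, 0, 0, -0.0625, 0, -0.25, 0], [0, 0, 0, -0.1625, -0.075, -0.375, 0], [0, 0, 0, -0.3125, -0.075, -0.4, 0], [0, 0, 0, -0.4625, -0.075, -0.4, 0]]}}

```text
time: 17.05
tool_pos: [404.5, -297.8, 255.0]
tcp_rot: [179.8, 0.2, 90.1]
ft_force: [1.2, 0.0, -0.2]
finger_gap: -0.1
grip_force: 0.0
```

Emit:
{"name": "shift_gripper", "arguments": {"plan": [[0, 0, 0, -0.15, 0, 0, 0], [0, 0, 0, -0.3, 0, 0, 0], [0, 0, 0, -0.3, 0, 0, 0], [0, 0, 0, -0.3, 0, 0, 0]]}}

```text
time: 17.55
tool_pos: [403.8, -415.1, 251.6]
tcp_rot: [-180.0, -0.1, 90.0]
ft_force: [0.0, 0.2, -0.5]
finger_gap: -0.1
grip_force: 0.0
```

```bash
python3 - <<'E'
from bench import optics,r
import cv2,numpy as np
from h import *
T=optics.snapshot("top");C=np.array([500.5,-120.5])
m=(T["pixels"].max(2)<50).astype(np.uint8);m[:295]=0;m[318:]=0;m[:,:325]=0;m[:,352:]=0
v,u=np.nonzero(cv2.erode(m,np.ones((5,5))));q=plane(T,u.mean(),v.mean(),125)[:2]-C
print(np.hypot(*q),np.degrees(np.arctan2(q[1],q[0])))
cv2.imwrite("pics/end.png",cv2.convertScaleAbs(T["pixels"],alpha=1.5))
E
```

```text
64.85214040917681 151.32708333059472
```

View pics/end.png

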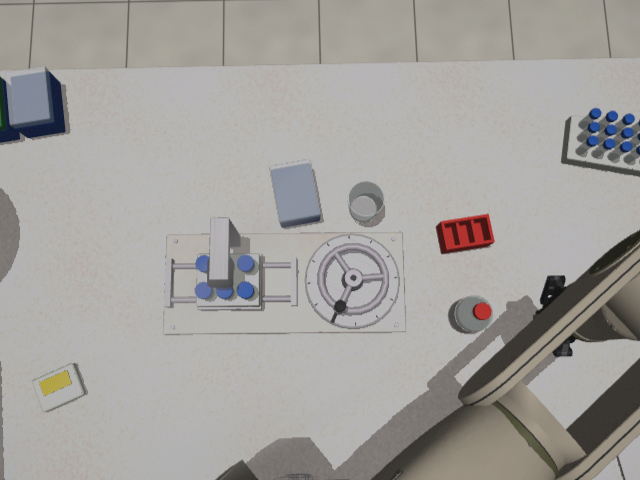

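The handle (340,306) is back over the mark at 151.3°, against 150.4° at the start. The carriage has moved one row along, and the bottle, beaker, tip box and tube stand are where they were. The arm is clear of everything.

```bash
python3 -c "
from bench import workorder
print(workorder.hand_in())"
```

```text
the job is handed in; nothing more can be done
None
```

I pushed the hand wheel one full turn clockwise; the handle stands within about 1° of its start at the index mark, the carriage has advanced one row, and the job is handed in (no verdict was returned).

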